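# Dispense a shot from the yellow-labelled pump bottle

### The arm

A 6-joint arm with a two-finger parallel gripper is mounted at the origin on the work surface. World frame = base frame: x ahead of the robot, y to its left, z up, the work surface at z = 0. Lengths are in m, angles in degrees, forces in N, time in s.
With the tool pointing down it reaches from about 0.375 to 0.9 m from the base axis. Payload 3.1 kg.
Tool frame: the origin (TCP) lies on the centre line of the jaws, within the pads' length; the fingertips stand 8 mm ahead of it and the grasp point (between the pads) lies 11 mm behind it; z points along the fingers, y is the line along which they close (so a half turn about z gives the same grasp; the last joint's range is limited). The gripper opens to 87 mm and grips with 3 to 60 N. Pads are 19 mm wide; open, the fingers measure 117 mm over their backs; the gripper's body (75 mm by 190 mm) begins 51 mm behind the grasp point.
Start: joints at [56.35, 30.224, 82.088, -0, 67.689, -10.227], TCP at [0.248, 0.573, 0.231] pointing down, gripper open.
Joint ranges: [-176.69, 176.69], [-43.24, 126.21], [12.49, 139.97], [-82, 262], [0, 151.66], [-163.58, 163.58]. Speed limits (degrees/s): [159.86, 159.86, 180, 180, 180, 180].

### API

Orientations are given as a 3x3 rotation matrix whose columns are the frame's x, y, z axes.
In Python, from rig import * gives the robot as it stands.
- The arm moves only by the tool step_arm, never from a script. Its argument "targets" is a list of rows, each a list of 5 numbers: the opening, from -1 (shut) to 1 (fully open), then the shift along the world's x, y, z normalised to -1 to 1, where 1 is 0.25 m, then the turn about the world's z normalised to -1 to 1, where 1 is 180 degrees. In form: [[fingers, x, y, z, turn], ...]. A call has 1 to 20 rows; each row is the pose to reach, as a shift and turn from the pose commanded when the call began, turning the shorter way round; what a row does not reach only later rows make up. A row lasts 1/10 s, in which the tool goes at most 50 mm and 8.59 degrees, less where a joint would pass 70% of its speed; a pose out of reach is approached as far as the arm can. A call with a number of a shift or a turn outside -1 to 1 is refused whole. A call with a gripper value outside its range is refused whole. The fingers move at their own pace and stop on an object; the grip force is fixed at half the most. Time passes only in rows, so rows that repeat a pose let the fingers close. It gives the time, the measured TCP pose, the force, the opening and the grip force at its end, in the units of the state.
- read_state(): the state, without advancing time (a new reading comes with each control period).
- capture(name): name is "scene" or "side" or "wrist"; returns a dict with "color" (480x640x3 uint8, red, green, blue), "mtx" (3x3 intrinsics, pixels), "pose" (4x4, takes a point from camera to world coordinates). Camera axes: x right, y down, z forward; pixel columns grow to the right and rows downward; lengths in m; the calibration is good to about 2 mm. A picture is of the moment at which its call begins. There is no depth.
- hand_in(): hands the job in; it is judged then, once.
The state is a dict: "time_s": time; "joint_positions": joint angles; "qvel": joint speeds; "tau": joint torques, N m; "position": TCP position; "tcp_rot": TCP orientation; "force": force on the tool from outside, world axes, zero at the start; "moment": the same for the moment, N m; "opening": opening from 0.0 (shut) to 1.0 (fully open); "grasp_force": force on a finger pad.
Only numpy, scipy, OpenCV 4.12 (cv2) and the standard library are available. Lean on these libraries where they do the work, as an engineer would, in place of code of your own. Each camera call takes 0.05 s, during which the arm holds its last target. There are 200 camera calls.

### The job

Three amber pump bottles stand on the lab bench, each with a small dish under its nozzle. Press the white nozzle cap of the one with the yellow label and yellow base plate all the way down, hold it there for a moment, then let it spring right back up. Do not press the pumps of the blue or the red one.

Things in the scene. Friction and masses are not known exactly. Their poses are not given: they have to be found in the camera images.
- yellow_cap_top (a point): centre of the cap's flat top, 200 mm above the bench when up; moves with the cap; z up. Cap: white disc 46 mm across, 10 mm thick, on a thin stem on the bottle's axis; a spout reaches 74 mm from the axis along -x over a 58 mm white dish. Bottle: amber, 72 mm across, yellow label with a white band, fixed on a yellow base plate 150 x 100 x 12 mm. Press straight down, e.g. with closed fingertips.
- yellow_cap (a joint): sprung nozzle cap of the yellow dispenser: 0 = up (rest), grows as it is pressed down, 0.012 m = fully down against its stop; springs back up by itself when let go. It starts to move at about 3 N and needs about 9 N to reach the stop (500 N/m). (A plain amber screw-cap bottle with a yellow label but no base plate is not meant.)
- blue_cap (a joint): sprung nozzle cap of the blue-labelled, otherwise identical dispenser: 0 = up (rest), grows as it is pressed down, 0.012 m = fully down against its stop; springs back up by itself when let go. Leave it up. The dispensers' axes are at least 170 mm apart.
- red_cap (a joint): sprung nozzle cap of the red-labelled, otherwise identical dispenser: 0 = up (rest), grows as it is pressed down, 0.012 m = fully down against its stop; springs back up by itself when let go. Leave it up.

How it is judged:
By the outcome, as a careful person would: the job done as asked, in the order asked, and still so for the second after the job is handed in, with the robot touching nothing.
It also fails if it takes over 26 s, if anything falls off the work surface, if the arm or the gripper's body presses on something with over 40 N, if the wrist force passes 120 N, or if a joint passes its speed limit or range.

## Working session

There is one attempt and no reset: what is moved stays moved. The work goes in short steps, Python scripts to look and compute and a tool call to move; the robot and the scene stay as the last step left them, time stands still between calls to the robot, and variables do not carry over. Pictures are saved under pics/ and viewed, at most 10 in all, crops included, and the job is handed in when it is done.

Besides the shell and the picture viewer there is one more tool, called as name(argument=value, ...), one argument or row to a line, values as JSON. step_arm: Moves the arm, as the interface text tells. Scaled input: -1 to 1 covers 0.25 m each way for a shift and 180 degrees each way for a turn. Its arguments: {"type":"object","properties":{"targets":{"type":"array","items":{"type":"array","items":{"type":"number"}}}},"required":["targets"]}

```bash
mkdir -p pics
python3 - <<'E'
from rig import *
import cv2,pickle,numpy as np
d={n:capture(n) for n in("scene","side")}
pickle.dump(d,open("d.pkl","wb"))
for n in d: cv2.imwrite(f"pics/{n}1.png",d[n]["color"][...,::-1]); print(n,d[n]["pose"].round(3).tolist())
s=read_state();print(s["time_s"],s["position"],s["tcp_rot"],s["force"],s["opening"])
E
```

```text
scene [[0.065, 0.707, -0.704, 1.151], [0.998, -0.051, 0.041, -0.015], [-0.007, -0.705, -0.709, 0.831], [0.0, 0.0, 0.0, 1.0]]
side [[0.871, -0.282, 0.403, 0.234], [-0.492, -0.488, 0.721, -0.538], [-0.007, -0.826, -0.563, 0.672], [0.0, 0.0, 0.0, 1.0]]
0.1 [0.24805353 0.5730016  0.22969344] [[-9.17608512e-01  3.97484012e-01 -1.03863863e-03]
 [ 3.97485230e-01  9.17607244e-01 -1.56140264e-03]
 [ 3.32429746e-04 -1.84559987e-03 -9.99998242e-01]] [-0.01614464 -1.00465998  1.24704416] 0.9978700715914225
```

View pics/scene1.png

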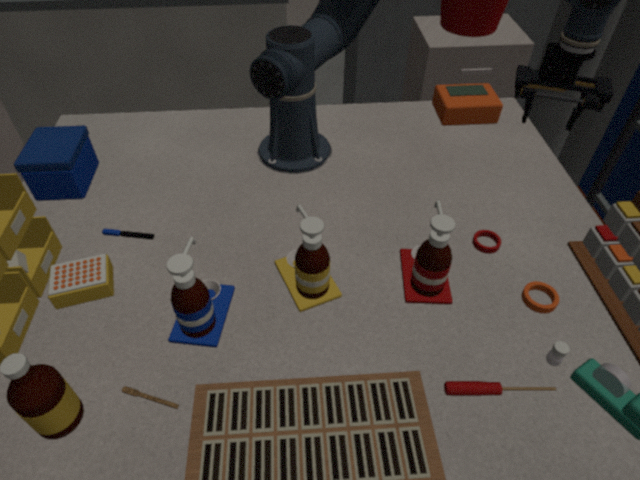

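View pics/side1.png

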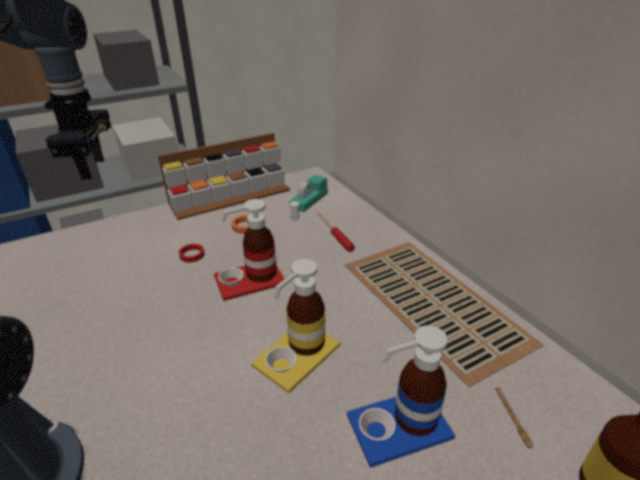

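The scene view shows the yellow dispenser's cap near (312,228), with blue at (181,265) and red at (441,225). The side view has the yellow cap near (304,268). The plain decoy bottle is at the lower left of the scene view.

```bash
cat > h.py <<'E'
import numpy as np,cv2
def ray(c,p):
    q=cv2.undistortPoints(np.float64([[p]]),c["mtx"],None)[0,0]
    return c["pose"][:3,3],c["pose"][:3,:3]@np.r_[q,1]
def plane(c,p,z):
    o,r=ray(c,p);return o+r*(z-o[2])/r[2]
def tri(c1,p1,c2,p2):
    o1,r1=ray(c1,p1);o2,r2=ray(c2,p2)
    t=np.linalg.lstsq(np.c_[r1,-r2],o2-o1,rcond=None)[0]
    a,b=o1+t[0]*r1,o2+t[1]*r2
    return (a+b)/2,np.linalg.norm(a-b)
def px(c,P):
    T=np.linalg.inv(c["pose"]);q=c["mtx"]@(T[:3,:3]@P+T[:3,3]);return q[:2]/q[2]
E
python3 - <<'E'
import pickle;from h import *
d=pickle.load(open("d.pkl","rb"));S,D=d["scene"],d["side"]
for a,b in(((312,226),(304,267)),((181,264),(430,338)),((441,223),(254,205))): print(tri(S,a,D,b),plane(S,a,.2),plane(D,b,.2))
ims=[cv2.resize(c["color"][y-40:y+40,x-40:x+40,::-1],(400,400),interpolation=cv2.INTER_CUBIC) for c,x,y in((S,312,235),(D,304,275))]
cv2.imwrite("pics/crop.png",np.hstack(ims))
E
```

```text
(array([0.51583618, 0.02139849, 0.19797123]), np.float64(0.00045043670729459157)) [0.51809848 0.0211177  0.2       ] [0.5145916  0.01930265 0.2       ]
(array([ 0.59348293, -0.21428641,  0.19706241]), np.float64(0.00222820403584767)) [ 0.59531937 -0.21249727  0.2       ] [ 0.59166836 -0.21735553  0.2       ]
(array([0.52506427, 0.26538391, 0.1988949 ]), np.float64(0.0023975546881259495)) [0.52750862 0.26384753 0.2       ] [0.52435973 0.26559534 0.2       ]
```

View pics/crop.png

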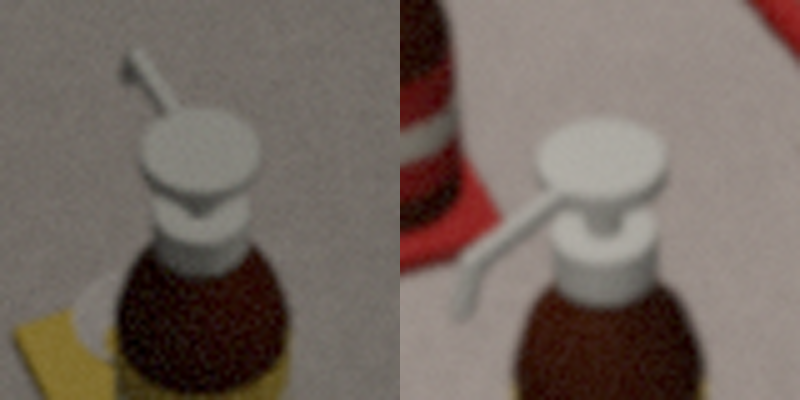

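The crop shows the yellow cap's top face centred near scene (312,225) and side (304.4,266). The two views give about (0.516, 0.021, 0.198), which agrees with the stated 200 mm height. The neighbouring caps are more than 170 mm away, so I'll move over it high up with the fingers shut.

step_arm(
  targets=[
    [-1, 0, 0, 0.2, 0],
    [-1, 0, 0, 0.2, 0],
    [-1, 0.3, -0.5, 0.2, 0],
    [-1, 0.3, -0.5, 0.2, 0],
    [-1, 0.5, -1, 0.2, 0],
    [-1, 0.5, -1, 0.2, 0],
    [-1, 0.5, -1, 0.2, 0],
    [-1, 0.5, -1, 0.2, 0],
    [-1, 0.5, -1, 0.2, 0],
  ],
)

```text
time_s: 1.0
position: [0.3746, 0.3204, 0.2804]
tcp_rot: [[-0.916, 0.402, 0.0], [0.402, 0.916, -0.001], [-0.001, -0.001, -1.0]]
force: [-0.1, 0.9, 0.5]
opening: 0.261
grasp_force: 0.0
```

step_arm(
  targets=[
    [-1, 0.56, -1, 0, 0],
    [-1, 0.56, -1, 0, 0],
    [-1, 0.56, -1, 0, 0],
    [-1, 0.56, -1, 0, 0],
    [-1, 0.56, -1, 0, 0],
    [-1, 0.56, -1, 0, 0],
    [-1, 0.56, -1, 0, 0],
    [-1, 0.56, -1, 0, 0],
  ],
)

```text
time_s: 1.8
position: [0.5134, 0.0737, 0.2801]
tcp_rot: [[-0.917, 0.399, -0.001], [0.399, 0.917, 0.001], [0.001, 0.0, -1.0]]
force: [-0.0, 1.4, 0.2]
opening: 0.005
grasp_force: 0.0
```

step_arm(
  targets=[
    [-1, 0.01, -0.21, 0, 0],
    [-1, 0.01, -0.21, 0, 0],
    [-1, 0.01, -0.21, -0.1, 0],
    [-1, 0.01, -0.21, -0.2, 0],
    [-1, 0.01, -0.21, -0.2, 0],
    [-1, 0.01, -0.21, -0.2, 0],
    [-1, 0.01, -0.21, -0.2, 0],
  ],
)

```text
time_s: 2.5
position: [0.5166, 0.0219, 0.2317]
tcp_rot: [[-0.918, 0.396, 0.002], [0.396, 0.918, -0.0], [-0.002, 0.001, -1.0]]
force: [0.6, 0.4, 0.1]
opening: 0.004
grasp_force: 0.0
```

Run:
```python
from rig import *
from h import *
s=read_state();print(s["time_s"],s["position"],s["force"])
P=np.array([.516,.021,.199]);ims=[]
for n in("scene","side","wrist"):
    c=capture(n);u=px(c,P);print(n,u)
    x,y=np.clip(u.astype(int),50,[590,430])
    im=c["color"][...,::-1]
    ims.append(cv2.resize(im,(320,240)) if n=="wrist" else cv2.resize(im[y-48:y+32,x-40:x+40],(240,240),interpolation=cv2.INTER_CUBIC))
cv2.imwrite("pics/c2.png",np.hstack(ims))
```

```text
2.5 [0.51655874 0.02188485 0.2317439 ] [0.6379076  0.38950798 0.08066278]
scene [311.86908586 225.59416089]
side [304.27574412 266.70135053]
wrist [312.45346001 276.35191381]
```

View pics/c2.png

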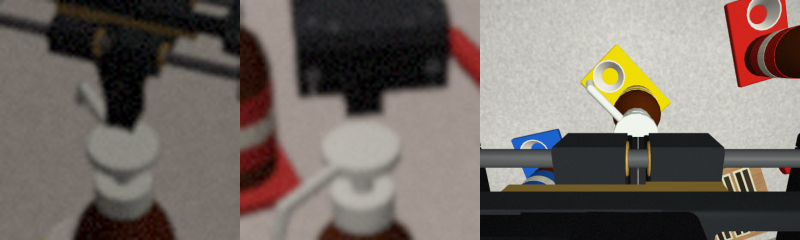

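The closed fingertips stand centred over the yellow cap in both views, about 24 mm above it. I'll lower until they touch, watching the force.

step_arm(
  targets=[
    [-1, 0, 0, -0.04, 0],
    [-1, 0, 0, -0.08, 0],
    [-1, 0, 0, -0.1, 0],
    [-1, 0, 0, -0.11, 0],
    [-1, 0, 0, -0.12, 0],
    [-1, 0, 0, -0.12, 0],
    [-1, 0, 0, -0.12, 0],
  ],
)

```text
time_s: 3.35
position: [0.5157, 0.021, 0.2009]
tcp_rot: [[-0.918, 0.398, -0.0], [0.398, 0.918, 0.0], [0.0, -0.0, -1.0]]
force: [-2.0, 0.4, 6.2]
opening: 0.009
grasp_force: 3.1
```

step_arm(
  targets=[
    [-1, 0, 0, -0.008, 0],
    [-1, 0, 0, -0.016, 0],
    [-1, 0, 0, -0.02, 0],
    [-1, 0, 0, -0.024, 0],
    [-1, 0, 0, -0.024, 0],
  ],
)

```text
time_s: 3.85
position: [0.5158, 0.021, 0.1963]
tcp_rot: [[-0.918, 0.397, 0.0], [0.397, 0.918, -0.0], [-0.0, -0.0, -1.0]]
force: [-4.1, 1.4, 15.6]
opening: 0.004
grasp_force: 7.4
```

At 15.6 N and 0.196 m the cap is on its stop. I'll press slightly further and hold.

step_arm(
  targets=[
    [-1, 0, 0, -0.002, 0],
    [-1, 0, 0, -0.003, 0],
    [-1, 0, 0, -0.003, 0],
    [-1, 0, 0, -0.003, 0],
    [-1, 0, 0, -0.003, 0],
    [-1, 0, 0, -0.003, 0],
    [-1, 0, 0, -0.003, 0],
    [-1, 0, 0, -0.003, 0],
    [-1, 0, 0, -0.003, 0],
    [-1, 0, 0, -0.003, 0],
  ],
)

```text
time_s: 4.85
position: [0.5159, 0.021, 0.1962]
tcp_rot: [[-0.918, 0.397, 0.001], [0.397, 0.918, -0.0], [-0.001, 0.0, -1.0]]
force: [-4.1, 1.0, 18.8]
opening: 0.007
grasp_force: 9.5
```

The force rose to 18.8 N while the tool stayed at the same height, so the cap is fully down. It has been held there for about a second, so I'll lift straight off.

step_arm(
  targets=[
    [-1, 0, 0, 0.03, 0],
    [-1, 0, 0, 0.06, 0],
    [-1, 0, 0, 0.12, 0],
    [-1, 0, 0, 0.2, 0],
    [-1, 0, 0, 0.4, 0],
    [-1, 0, 0, 0.4, 0],
    [-1, 0, 0, 0.4, 0],
    [-1, 0, 0, 0.4, 0],
    [-1, 0, 0, 0.4, 0],
  ],
)

```text
time_s: 5.75
position: [0.5148, 0.0211, 0.2922]
tcp_rot: [[-0.918, 0.398, -0.004], [0.398, 0.918, 0.001], [0.004, -0.001, -1.0]]
force: [0.2, 0.3, -0.3]
opening: 0.003
grasp_force: 0.0
```

Run:
```python
from rig import *
from h import *
import pickle
d=pickle.load(open("d.pkl","rb"));s=read_state();print(s["time_s"],s["position"],s["force"])
ims=[]
for n,u in(("scene",(312,225)),("side",(304,266))):
    c=capture(n);x,y=u
    for im in(d[n]["color"],c["color"]): ims.append(cv2.resize(im[y-25:y+35,x-30:x+30,::-1],(200,200),interpolation=cv2.INTER_CUBIC))
cv2.imwrite("pics/c3.png",np.hstack(ims))
```

```text
5.75 [0.51480657 0.0211151  0.2921642 ] [ 0.17418416  0.27858727 -0.29551891]
```

View pics/c3.png

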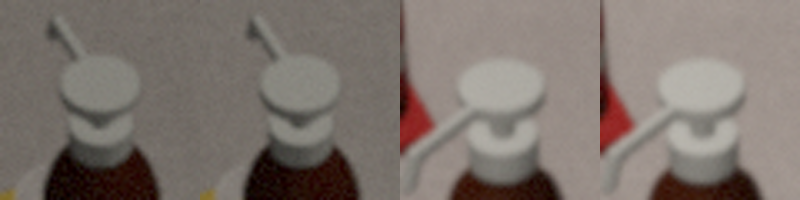

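The before and after crops match in both views: the cap is back at its rest height and the gripper is clear of it.

```bash
python3 -c "
from rig import *
print(hand_in())"
```

```text
the job is handed in; nothing more can be done
None
```

I pressed the yellow dispenser's cap down to its stop (peak reading about 19 N), held it about a second and let it spring fully back up; the blue and red pumps weren't touched, and the job was handed in at about 6 s of the 26 s allowed.

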